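Click the tag printer's wheel on one step and print

ROBOT

A 6-joint arm with a two-finger parallel gripper is mounted at the origin on the work surface. World frame = base frame: x ahead of the robot, y to its left, z up, the work surface at z = 0. Lengths are in m, angles in rad, forces in N, time in s.
With the tool pointing down it reaches from about 0.325 to 0.9 m from the base axis. Payload 3.5 kg.
Tool frame: the origin (TCP) lies at the very end of the fingers, on their centre line; the grasp point (between the pads) lies behind it (grip_point_offset is the x of the grasp point in the tool frame, in m); x points along the fingers, z is the direction in which the jaws open and shut, and the axes are right-handed (so a half turn about x gives the same grasp; the last joint's range is limited). The gripper opens to 85 mm and grips with 20 to 120 N. Pads are 22 mm wide; open, the fingers measure 114 mm over their backs; the gripper's body (76 mm by 85 mm) begins 54 mm behind the grasp point. The pads swing forward as they close: fully open they stand 13 mm farther back than shut.
Start: joints at [1.215, 0.276, -0.026, 1.268, 0, 1.467], TCP at [0.156, 0.605, 0.231] pointing down, gripper open.
Joint ranges: [-3.12, 3.12], [-0.85, 1.88], [-1.08, 1.24], [-1.95, 2.15], [-1.57, 1.53], [-3.14, 3.14]. Speed limits (rad/s): [2.57, 2.57, 3.14, 3.14, 3.14, 3.14].

INTERFACE

Orientations are given as a unit quaternion [w, x, y, z].
In Python, from bench import * gives the robot as it stands. The module is installed in compiled form; this text tells all that it offers. Calls block until the motion is done:
- move_ptp(position, orientation): joint-space move of the TCP to a pose.
- servo_line(position, rotation=None, rate=0.15, guard=None): straight line of the TCP; rotation=None keeps the orientation; rate is the mean speed in m/s. With guard (N) it stops when the force on the tool has changed by that much, and returns True; else False.
- movej(angles): joint-space move.
- command_gripper(opening): finger opening in m; the grip force is fixed at half the most; returns when the fingers have stopped.
- dwell(seconds).
- solve_ik(position, orientation): joint angles nearest the present ones, or None.
- get_image(name): name is "scene" or "top" or "wrist"; returns the picture (400x640x3 uint8, blue, green, red); there is no depth.
- camera_params(name): a dict with "mtx" (3x3 intrinsics, pixels), "k1" (the pictures are not rectified: a ray, as slopes to the right and down, at radius r is drawn at 1 + k1 r^2 times it, then the intrinsics apply), "origin" and "rotation" of the camera in the world. Camera axes: x right, y down, z forward; pixel columns grow to the right and rows downward; lengths in m; the calibration is good to about 2 mm. A picture is of the moment at which its call begins: read the wrist's pose just before it. camera_params takes no time and is no camera call; for the wrist camera it gives the pose at the moment of the call.
A pose or a line that the arm cannot do raises Unreachable and nothing moves.
- hand_in(): hands the job in, once; it reports no verdict.
Readings, each from a call of its own:
- current_t(): time.
- current_qpos(): joint angles.
- current_joint_vel(): joint speeds.
- current_joint_torque(): joint torques, N m.
- current_ee_pos(): TCP position.
- current_tcp_rot(): TCP orientation.
- current_contact_force(): force on the tool from outside, world axes, zero at the start.
- current_wrist_torque(): the same for the moment, N m.
- current_gripper_width(): finger opening in m.
Only numpy, scipy, OpenCV 4.12 (cv2) and the standard library are available. Lean on these libraries where they do the work, as an engineer would, in place of code of your own. Each camera call takes 0.05 s, during which the arm holds its last target.

TASK

On the cheese counter stands a small price-tag printer with a knurled thumb wheel let into its top. With a fingertip on top of the wheel, roll it one click towards the printer's screen, so that its white line comes to rest at the top between the two white marks; only then press the round button beside it to print the tag, and let it come back up. Lift nothing, and leave the little cup on the printer and everything else on the counter where it stands.

Things in the scene. Friction and masses are not known exactly. Their poses are not given: they have to be found in the camera images.
- printer: Price-tag printer, a dark grey box fixed to the counter: 220 mm long (x), 130 wide (y), flat top 90 mm above the counter. Origin: centre of its underside; z up. Its blank screen is on a bar across its +x end (x = +70 to +106 mm, y = -55 to +55, 24 mm above the flat top); the tag slot is in its -x end. It may face any way.
- wheel_top (a point): Highest point of the knurled dark thumb wheel, fixed in the printer frame at (+5, 0, +98) mm; same axes. Wheel radius 45 mm, width 34 (along y), level axle along y 45 mm below this point. A cap 8 mm high, 51 long shows above the flat top, between two side rails 60 mm long, 4 high, inner faces 17.5 mm from the middle. White marks outside the rails flag this point.
- wheel (a joint): Wheel angle (rad), grows as its top rolls towards the screen (printer +x). Spring detents: 0 (start; its white line 20 mm before the top, away from the screen), 0.45 (one click; line at the top) and 0.90 (too far); stops 0.22 beyond. Needs about 2.5 N along the rim; past half-way (0.225, 10 mm of rim) it snaps on to the next detent.
- print_button_top (a point): Centre of the top face of the round grey print button, 30 mm across, in a round black housing on the printer's top at printer x = -75, y = +35 mm; the point moves down with the button. z up.
- print_button (a joint): Travel of the print button (m): 0 up, 0.006 fully down. A spring brings it back; fully down takes about 5 N. It prints when pressed by 4 mm or more.
- cup: Loose white sample cup, 38 mm across and 36 mm high, standing on the printer's top near printer x = -75, y = -36 mm. Origin: centre of its underside. Leave it.
- tub: Loose white-lidded tub, 72 mm across, 60 mm high, standing by the printer's +y side. Origin: centre of its underside. Leave it.
- block: Loose block of yellow cheese, 50 x 32 x 30 mm, by the printer's -y side. Origin: centre of its underside. Leave it.
- wheel_cheese: Loose round cheese, 130 mm across, 75 mm high. Origin: centre of its underside. Leave it.
- tub_stack: Two loose stacked lidded tubs (one piece), 90 mm across, 90 mm high. Origin: centre of its underside. Leave it.
- jar: Loose jar, 64 mm across, 85 mm high. Origin: centre of its underside. Leave it.
- spatula: Loose spatula, 200 mm long, lying flat along its x. Leave it.

How it is judged:
By the outcome, as a careful person would: the job done as asked, in the order asked, and still so for the second after the job is handed in, with the robot touching nothing.
It also fails if it takes over 45 s, if anything falls off the work surface, if the arm or the gripper's body presses on something with over 40 N, if the wrist force passes 120 N, or if a joint passes its speed limit or range.

## Working session

There is one attempt and no reset: what is moved stays moved. The work goes in short steps, each a Python script; the robot and the scene stay as the last script left them, time stands still between calls to the robot, and variables do not carry over. Pictures are saved under pics/ and viewed, and the job is handed in when it is done.

```bash
mkdir -p pics
python3 - <<'E'
from bench import *
import cv2
for n in ("scene","top","wrist"):
    p=camera_params(n); print(n,p)
    cv2.imwrite(f"pics/{n}0.png",get_image(n))
print(current_t(),current_ee_pos(),current_tcp_rot(),current_gripper_width())
E
```

```text
scene {'mtx': array([[414.42746347,   0.        , 312.34709508],
       [  0.        , 414.42746347, 198.88922273],
       [  0.        ,   0.        ,   1.        ]]), 'k1': -0.0356323132109541, 'origin': array([ 1.47836492, -0.60721892,  0.94532056]), 'rotation': array([-0.38926531,  0.78038355,  0.44163985, -0.21078017])}
top {'mtx': array([[382.58698556,   0.        , 320.53508215],
       [  0.        , 382.58698556, 205.20170522],
       [  0.        ,   0.        ,   1.        ]]), 'k1': -0.056228995121795834, 'origin': array([ 3.10881304e-01, -4.02727993e-04,  1.06902466e+00]), 'rotation': array([ 0.07495871, -0.67629705,  0.72800701, -0.0837215 ])}
wrist {'mtx': array([[315.2362296 ,   0.        , 319.71099835],
       [  0.        , 315.2362296 , 199.19453491],
       [  0.        ,   0.        ,   1.        ]]), 'k1': 0.0007559434234537908, 'origin': array([0.08523546, 0.62315403, 0.37375299]), 'rotation': array([0.1168687 , 0.78172649, 0.60610224, 0.08880014])}
0.15 [0.15614162 0.60455404 0.23040318] [ 0.55852152 -0.43331466  0.55956911  0.43263672] 0.08560701612621707
```

View pics/scene0.png

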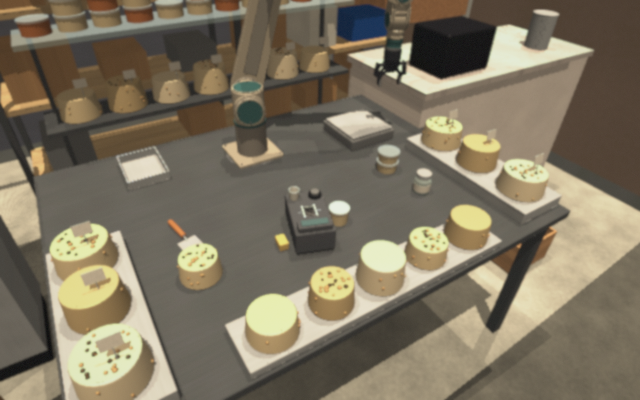

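View pics/top0.png

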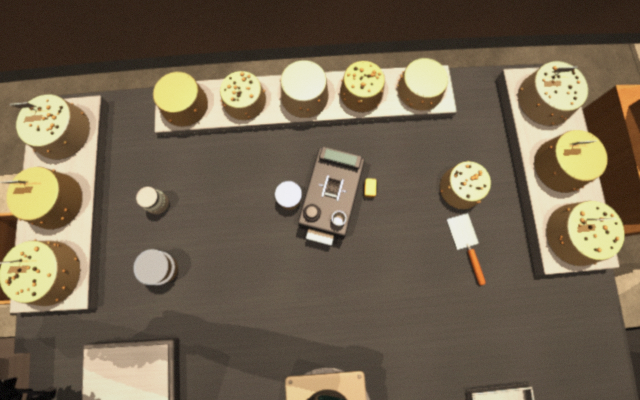

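View pics/wrist0.png

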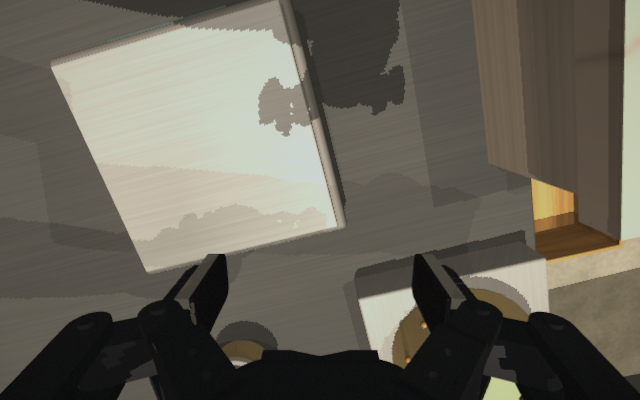

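The top view shows the printer near (333,190), with the screen at its upper end (340,157), the button at (312,213) and the cup at (338,219). I'll zoom in and measure.

```bash
cat > h.py <<'E'
import numpy as np, cv2
from scipy.spatial.transform import Rotation as R
def RR(q): return R.from_quat(np.r_[q[1:],q[0]])
def q_of(r):
    x=r.as_quat(); return np.r_[x[3],x[:3]]
def rays(p,uv):
    uv=np.asarray(uv,float).reshape(-1,1,2)
    d=cv2.undistortPoints(uv,p["mtx"],np.array([p["k1"],0,0,0.]))[:,0]
    return RR(p["rotation"]).apply(np.c_[d,np.ones(len(d))])
def plane(p,uv,z):
    d=rays(p,uv); o=np.array(p["origin"]); return o+d*((z-o[2])/d[:,2])[:,None]
def proj(p,X):
    c=RR(p["rotation"]).inv().apply(np.atleast_2d(X)-p["origin"])
    return cv2.projectPoints(c[:,None],np.zeros(3),np.zeros(3),p["mtx"],np.array([p["k1"],0,0,0.]))[0][:,0]
E
python3 - <<'E'
import cv2
from h import *
from bench import camera_params
t=cv2.imread("pics/top0.png")[140:255,260:400]; cv2.imwrite("pics/topz.png",cv2.resize(t,None,fx=5,fy=5,interpolation=cv2.INTER_CUBIC))
t=cv2.imread("pics/scene0.png")[175:260,265:365]; cv2.imwrite("pics/scenez.png",cv2.resize(t,None,fx=6,fy=6,interpolation=cv2.INTER_CUBIC))
p=camera_params("top")
print(plane(p,[[312,213],[338,219],[340,157],[333,187]],.095))
E
```

```text
[[ 0.51398009  0.00276936  0.095     ]
 [ 0.49320919 -0.06332235  0.095     ]
 [ 0.66207111 -0.08303243  0.095     ]
 [ 0.5798833  -0.05738735  0.095     ]]
```

View pics/topz.png

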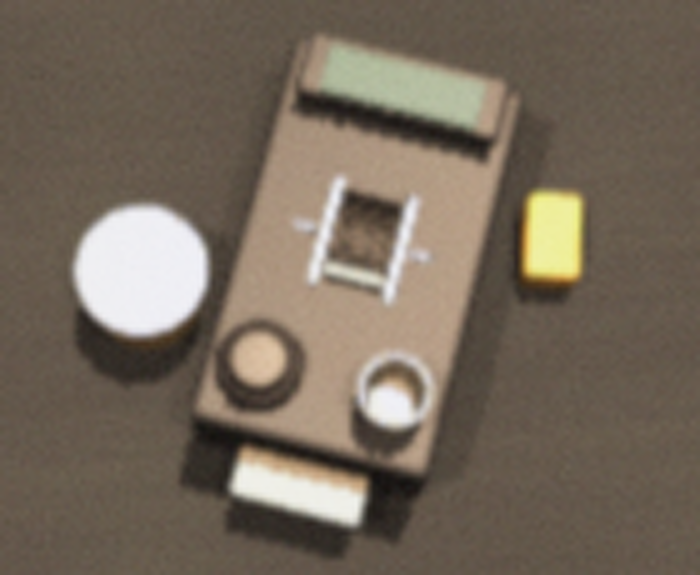

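View pics/scenez.png

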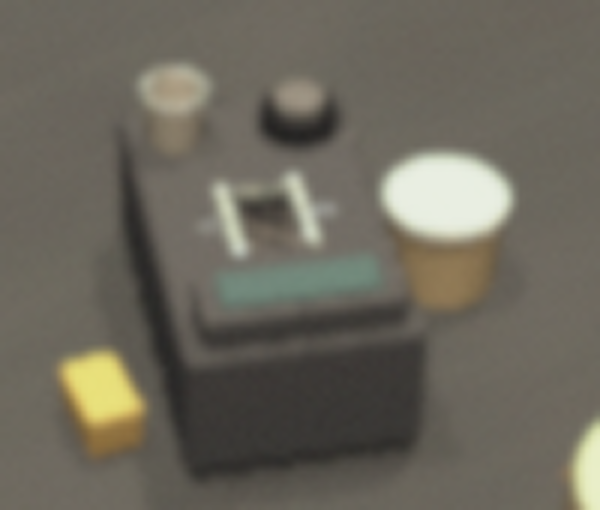

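```bash
cat > fit.py <<'E'
from h import *
from scipy.optimize import least_squares
from bench import camera_params
p=camera_params("top")
z5=lambda a:(np.array(a)+.5)/5-.5+[260,140]
pts=z5([[305,225],[421,256],[340,182],[410,199],[314,280],[390,298],[259,359]])
W=np.r_[plane(p,pts[:2],.0905),plane(p,pts[2:6],.094),plane(p,pts[6:],.108)]
loc=np.array([[5,None],[5,None],[35,19.5],[35,-19.5],[-25,19.5],[-25,-19.5],[-75,35]],dtype=object)
loc[0,1]=33;loc[1,1]=-33
loc=loc.astype(float)/1e3
def f(v):
    c,s=np.cos(v[2]),np.sin(v[2]); return (loc@np.array([[c,s],[-s,c]])+v[:2]-W[:,:2]).ravel()
r=least_squares(f,[.58,-.06,-.2]); print(r.x,np.rad2deg(r.x[2])); print((r.fun.reshape(-1,2)*1e3).round(1))
E
python3 fit.py
python3 - <<'E'
from h import *
from bench import *
print(RR(current_tcp_rot()).as_matrix().round(3), RR(camera_params("wrist")["rotation"]).as_matrix().round(3))
E
```

```text
[ 0.57449765 -0.0537679  -0.32839077] -18.815405397441584
[[-0.2  1.2]
 [-0.1 -1.3]
 [ 2.4 -1. ]
 [ 2.  -1.6]
 [-1.7  0.5]
 [-1.6  2.6]
 [-0.8 -0.4]]
[[-0.001 -0.968  0.25 ]
 [-0.002  0.25   0.968]
 [-1.     0.    -0.002]] [[ 0.25   0.927  0.281]
 [ 0.968 -0.238 -0.075]
 [-0.003  0.29  -0.957]]
```

```bash
cat >> h.py <<'E'
def frame(yaw,s=1):
    px=np.array([np.cos(yaw),np.sin(yaw),0]); z=s*px; x=np.array([0,0,-1.]); y=np.cross(z,x)
    return q_of(R.from_matrix(np.c_[x,y,z]))
def P(v,x,y,z):
    c,s=np.cos(v[2]),np.sin(v[2]); return np.array([v[0]+c*x-s*y,v[1]+s*x+c*y,z])
E
python3 - <<'E'
from h import *
from bench import *
v=[.5745,-.0538,-.3284]
for s in (1,-1):
    print(s,solve_ik(P(v,-20,0,.25)*0+P(v,-.02,0,.25),frame(v[2],s)))
s=1
command_gripper(0.0)
q=frame(v[2],s)
move_ptp(P(v,-.03,0.0,.25),q)
print(current_t(),current_gripper_width(),current_ee_pos(),current_contact_force(),current_qpos())
p=camera_params("wrist"); im=get_image("wrist"); cv2.imwrite("pics/w1.png",im)
import pickle; pickle.dump(p,open("w1.pkl","wb"))
print(proj(p,[P(v,.005,0,.098),P(v,-.075,.035,.105)]))
E
```

```text
1 [-0.20095889  0.14777593 -0.14686885  1.27615154  0.          1.69823744]
-1 [-0.20095889  0.14777593 -0.14686885  1.27615154  0.         -1.44335522]
3.5917 -1.563915521513009e-05 [ 0.54617933 -0.04341321  0.24997914] [-0.03881859  0.47760506 -0.43633573] [-1.97420836e-01  1.30501974e-01 -1.66963866e-01  1.27336242e+00
  1.99800177e-04  1.70057532e+00]
[[355.26759449 184.43249572]
 [269.72093383 148.92510627]]
```

View pics/w1.png

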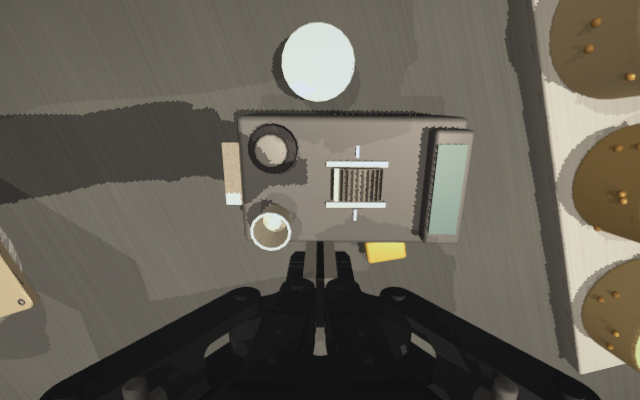

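Run:
```python
from h import *; import pickle
im=cv2.imread("pics/w1.png"); g=im.min(2)
cv2.imwrite("pics/w1z.png",cv2.resize(im[110:250,230:400],None,fx=4,fy=4,interpolation=cv2.INTER_CUBIC))
p=pickle.load(open("w1.pkl","rb"))
m=(g>165).astype(np.uint8); m[:140]=0;m[225:]=0;m[:,:315]=0;m[:,400:]=0
n,l,st,c=cv2.connectedComponentsWithStats(m)
for i in range(1,n):
    if st[i,4]>4: print(st[i],c[i].round(1),plane(p,[c[i]],.094).round(4))
```

```text
[356 145   4  14  51] [357.5 151.4] [[ 0.5907 -0.0262  0.094 ]]
[326 161  63   7 364] [356.7 163.7] [[ 0.5866 -0.0373  0.094 ]]
[326 168  60  40 509] [348.9 198.2] [[ 0.5693 -0.068   0.094 ]]
[353 209   4  12  39] [354.7 214.9] [[ 0.5697 -0.0867  0.094 ]]
```

View pics/w1z.png

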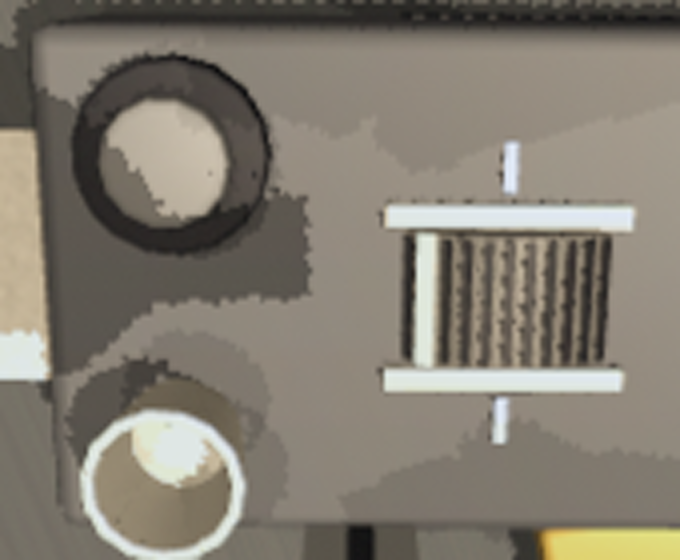

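Run:
```python
from h import *; import pickle
from bench import *
im=cv2.imread("pics/w1.png")
z=cv2.convertScaleAbs(im[225:375,230:410],alpha=3,beta=20)
p=pickle.load(open("w1.pkl","rb"))
T=RR(current_tcp_rot()).as_matrix(); e=current_ee_pos()
for off in ([0,0,0],[0,0,.0145],[0,.011,0],[0,-.011,0],[-.03,0,0],[-.03,.011,.0145]): print(off,proj(p,e+T@np.array(off)).round(1))
cv2.imwrite("pics/tip.png",cv2.resize(z,None,fx=4,fy=4,interpolation=cv2.INTER_CUBIC))
```

```text
[0, 0, 0] [[318.4 256.9]]
[0, 0, 0.0145] [[347.2 256.9]]
[0, 0.011, 0] [[318.4 236.7]]
[0, -0.011, 0] [[318.4 276.3]]
[-0.03, 0, 0] [[318.2 290.7]]
[-0.03, 0.011, 0.0145] [[354.3 266.9]]
```

View pics/tip.png

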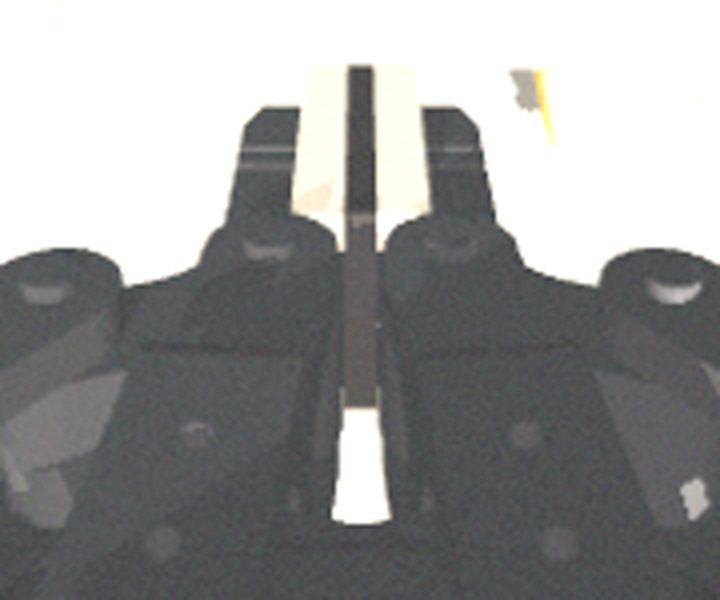

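Run:
```python
from h import *
from bench import *
v=[.5753,-.0544,-.331]
for s in (1,-1): print(s,solve_ik(P(v,-.005,0,.1),frame(v[2]+np.pi/2,s)))
js=[(s,solve_ik(P(v,-.005,0,.13),frame(v[2]+np.pi/2,s))) for s in (1,-1)]
s=min([j for j in js if j[1] is not None],key=lambda j:abs(j[1][5]))[0]; print("use",s)
q=frame(v[2]+np.pi/2,s)
move_ptp(P(v,-.005,0,.20),q)
move_ptp(P(v,-.005,0,.13),q)
dwell(.3); f0=np.array(current_contact_force()); print("f0",f0,current_ee_pos()-P(v,-.005,0,.13))
servo_line(P(v,-.005,0,.106),rate=.06)
h=servo_line(P(v,-.005,0,.092),rate=.01,guard=5)
print(h,current_ee_pos(),current_contact_force()-f0,current_t())
dwell(.2); print(current_ee_pos(),np.array(current_contact_force())-f0,current_t())
np.save("f0.npy",f0)
```

```text
1 [-0.20503582  0.28663995 -0.30685036  0.97730602  0.          0.12596418]
-1 [-0.20503582  0.28663995 -0.30685036  0.97730602  0.         -3.01562848]
use 1
f0 [ 0.47994622 -0.40721442  0.2390904 ] [ 0.00158003 -0.00032617  0.00208834]
True [ 0.5708377  -0.0528697   0.09787387] [-1.56466239  0.13397457  3.30894057] 7.15
[ 0.57071736 -0.05281702  0.09784834] [-1.3382669   0.58577161  5.63307876] 7.35
```

Run:
```python
from h import *
from bench import *
v=[.5753,-.0544,-.331]; f0=np.load("f0.npy")
px=np.array([np.cos(v[2]),np.sin(v[2]),0]); e=np.array(current_ee_pos())
def rep(t):
    d=np.array(current_ee_pos())-e; f=np.array(current_contact_force())-f0
    print(t,"x %.1f z %.2f  fx %.2f fz %.2f t %.2f"%(d@px*1e3,d[2]*1e3,f@px,f[2],current_t()))
z=e[2]; c=e.copy()
for k in range(8):
    servo_line(c,rate=.02); dwell(.1); rep("press")
    if (np.array(current_contact_force())-f0)[2]>8: break
    c[2]-=.0005
print(c-e)
np.save("c.npy",np.r_[c,e])
```

```text
press x 0.2 z 0.09  fx 0.06 fz 3.15 t 7.70
press x 0.5 z 0.05  fx -1.34 fz 4.78 t 8.05
press x 0.7 z -0.02  fx -0.64 fz 5.89 t 8.40
press x 1.1 z -0.01  fx -1.81 fz 8.25 t 8.75
[ 0.      0.     -0.0015]
```

Run:
```python
from h import *
from bench import *
v=[.5753,-.0544,-.331]; f0=np.load("f0.npy"); a=np.load("c.npy"); c,e=a[:3],a[3:]
px=np.array([np.cos(v[2]),np.sin(v[2]),0])
def rep(t):
    d=np.array(current_ee_pos())-e; f=np.array(current_contact_force())-f0
    print(t,"x %.1f z %.2f  fx %.2f fz %.2f t %.2f"%(d@px*1e3,d[2]*1e3,f@px,f[2],current_t()))
    return f
for k in range(5):
    c=c+px*.002
    servo_line(c,rate=.02); f=rep(k)
    if f[2]>12: c[2]+=.0004
    if f[2]<7: c[2]-=.0004
np.save("c.npy",np.r_[c,e])
cv2.imwrite("pics/w2.png",get_image("wrist"))
cv2.imwrite("pics/t2.png",cv2.resize(get_image("top")[140:255,260:400],None,fx=5,fy=5,interpolation=cv2.INTER_CUBIC))
```

```text
0 x 3.0 z 0.02  fx -2.43 fz 9.31 t 9.00
1 x 4.8 z 0.01  fx -3.79 fz 9.36 t 9.25
2 x 6.9 z 0.00  fx -2.02 fz 10.22 t 9.50
3 x 9.3 z 0.03  fx -0.67 fz 9.05 t 9.75
4 x 12.1 z 0.09  fx 0.89 fz 6.46 t 10.00
```

View pics/w2.png

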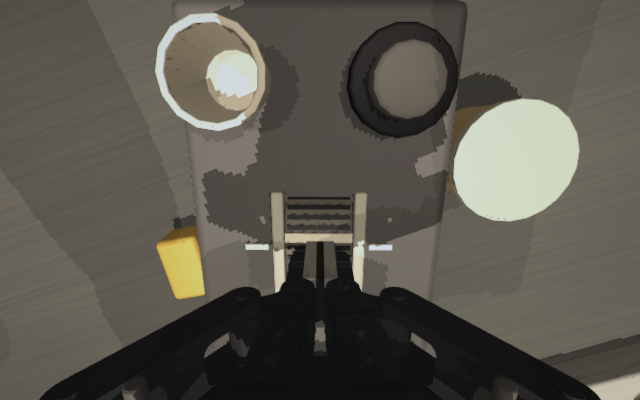

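The white line (row 237) is now nearly level with the marks (row 247), and the rim force has changed sign, so the wheel is past half-way. I'll roll the rest and lift.

Run:
```python
from h import *
from bench import *
v=[.5753,-.0544,-.331]; f0=np.load("f0.npy"); a=np.load("c.npy"); c,e=a[:3],a[3:]
px=np.array([np.cos(v[2]),np.sin(v[2]),0])
def rep(t):
    d=np.array(current_ee_pos())-e; f=np.array(current_contact_force())-f0
    print(t,"x %.1f z %.2f  fx %.2f fz %.2f t %.2f"%(d@px*1e3,d[2]*1e3,f@px,f[2],current_t()))
    return d@px
for k in range(4):
    c=c+px*.002
    servo_line(c,rate=.02)
    if rep(k)>.0175: break
c[2]+=.012; servo_line(c,rate=.04); rep("up")
c[2]+=.05; servo_line(c-px*.05,rate=.15); dwell(.2)
cv2.imwrite("pics/w3.png",get_image("wrist"))
```

```text
0 x 15.1 z 0.10  fx 1.64 fz 6.69 t 10.35
1 x 17.1 z 0.05  fx 2.30 fz 7.99 t 10.60
2 x 18.7 z -0.02  fx 0.63 fz 6.34 t 10.85
up x 15.6 z 9.87  fx -0.73 fz 0.17 t 11.30
```

View pics/w3.png

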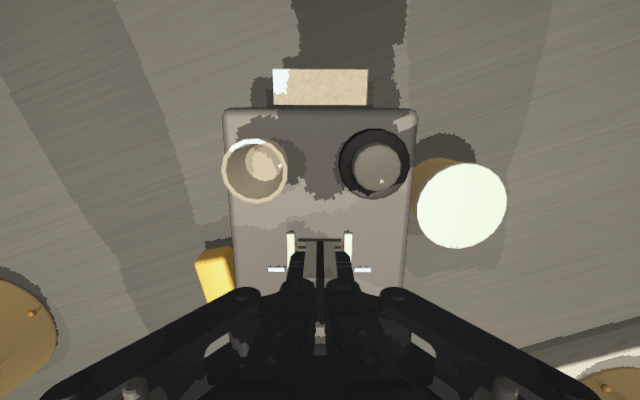

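The fingers hide the wheel here, so I'll go back to the first viewing pose and check it.

Run:
```python
from h import *
from bench import *
v=[.5753,-.0544,-.331]
q=frame(v[2],1)
servo_line(np.r_[current_ee_pos()[:2],.24],rate=.2)
move_ptp(P(v,-.06,0.0,.25),q); dwell(.2)
p=camera_params("wrist"); im=get_image("wrist")
m=proj(p,[P(v,.005,0,.098),P(v,-.075,.035,.105)]); print(m,current_t())
x,y=m.mean(0).astype(int)
cv2.imwrite("pics/w4.png",cv2.resize(im[y-75:y+75,x-90:x+90],None,fx=4,fy=4,interpolation=cv2.INTER_CUBIC)); print(x-90,y-75)
import pickle; pickle.dump(p,open("w4.pkl","wb"))
```

```text
[[386.27057344 183.68256069]
 [302.4181398  148.1827707 ]] 14.3917
254 90
```

View pics/w4.png

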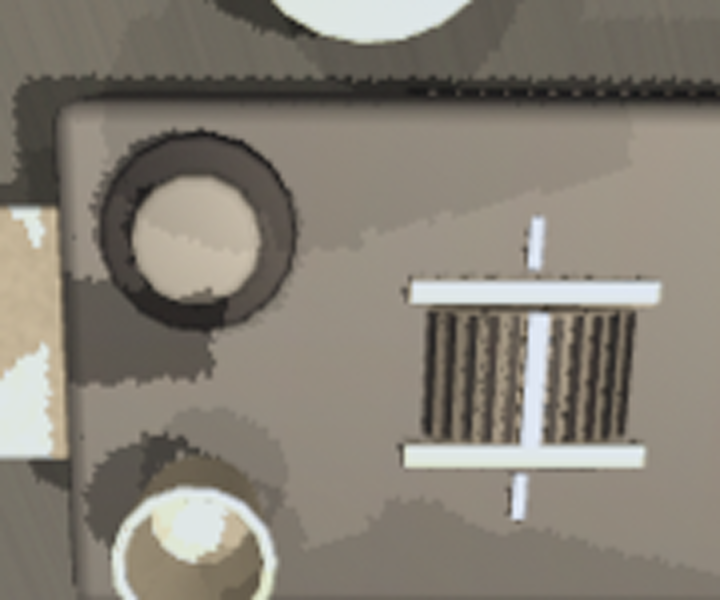

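The white line sits exactly between the marks, so the wheel is one click on. Next is the button, at crop (197,240), within about 2 px of the prediction.

Run:
```python
from h import *
from bench import *
import pickle
v=[.5753,-.0544,-.331]; q=frame(v[2],1)
b=plane(pickle.load(open("w4.pkl","rb")),[[303,149.7]],.104)[0]; print(b,P(v,-.075,.035,.104))
b=.5*(b+P(v,-.075,.035,.104))
move_ptp(np.r_[b[:2],.16],q); servo_line(np.r_[b[:2],.135],rate=.1); dwell(.3)
off=np.array(current_ee_pos())-np.r_[b[:2],.135]; print("off",off)
c=b-off; f0=np.array(current_contact_force())
h=servo_line(np.r_[c[:2],.088],rate=.015,guard=2)
e=np.array(current_ee_pos()); print(h,e,current_contact_force()-f0,current_t())
t=e.copy(); t[:2]=c[:2]
for k in range(12):
    t[2]-=.001; servo_line(t,rate=.02)
    d=np.array(current_ee_pos()); f=np.array(current_contact_force())-f0
    print(k,((d-e)*1e3).round(2),f.round(2))
    if f[2]>9: break
dwell(.2); print(current_ee_pos()-e,current_contact_force()-f0)
cv2.imwrite("pics/w5.png",get_image("wrist"))
servo_line(np.r_[c[:2],.14],rate=.05)
move_ptp(P(v,-.06,0.0,.25),q); dwell(.3)
print(current_contact_force(),current_t())
cv2.imwrite("pics/w6.png",get_image("wrist")); cv2.imwrite("pics/t6.png",get_image("top"))
```

```text
[0.51568587 0.00149002 0.104     ] [0.51574577 0.00307429 0.104     ]
off [ 0.00050372 -0.0001174   0.00068521]
True [0.5154061  0.00235571 0.10990309] [0.3458146  0.73564891 2.53470603] 17.275
0 [ 0.03 -0.01 -0.79] [-0.01  0.64  3.18]
1 [ 0.05 -0.01 -1.85] [-0.29  0.14  4.37]
2 [ 0.04 -0.01 -2.86] [-0.07 -0.88  4.95]
3 [ 0.03 -0.   -3.85] [ 0.26 -0.09  4.41]
4 [ 0.07 -0.01 -3.96] [-2.53  0.41 10.97]
[ 6.08445092e-05 -2.87802972e-06 -3.97655865e-03] [-1.70272336 -0.48069218 10.46646192]
[ 0.33109434 -0.03576328  1.08840335] 20.4583
```

View pics/w5.png

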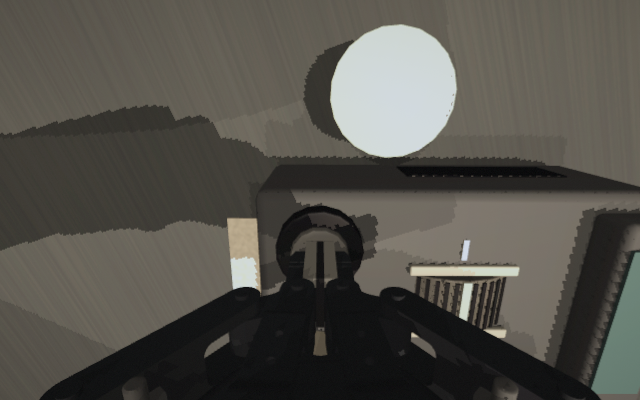

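View pics/w6.png

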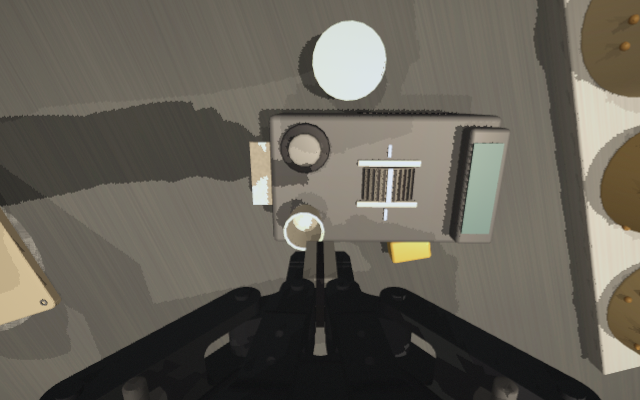

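View pics/t6.png

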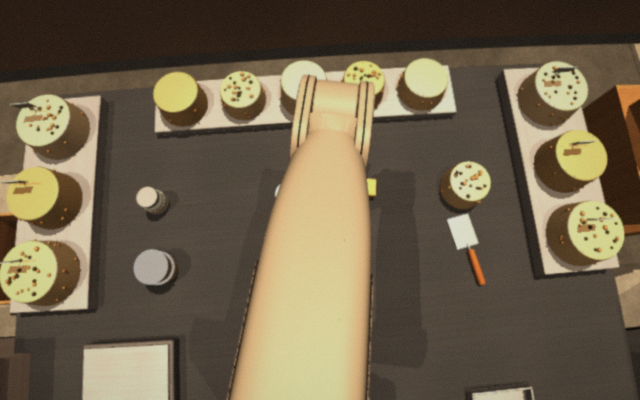

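Run:
```python
from bench import *
import cv2
im=cv2.imread("pics/w6.png"); cv2.imwrite("pics/w6z.png",cv2.resize(im[92:242,256:436],None,fx=4,fy=4,interpolation=cv2.INTER_CUBIC))
```

```text
(no output)
```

View pics/w6z.png

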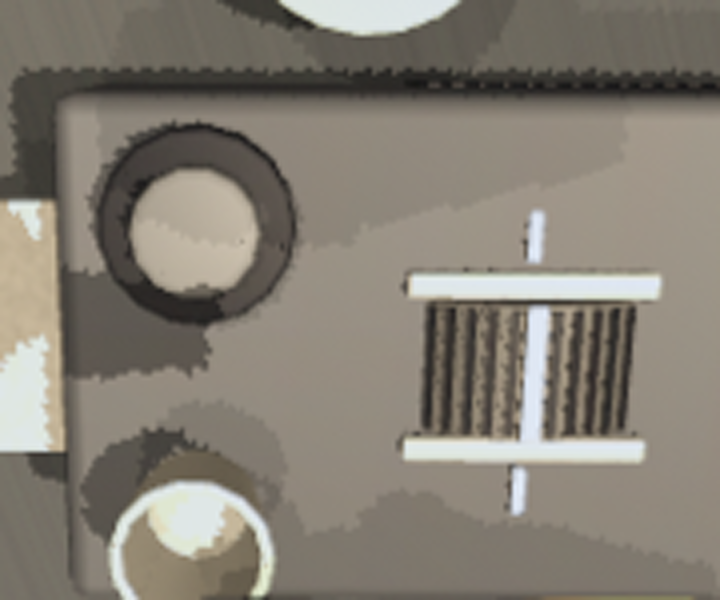

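The after-press picture matches the one before it: the line is between the marks (537,~370), the button is back up at (195,232), and the cup is unmoved at (192,555).

```bash
python3 -c "
from bench import *
hand_in(); print(current_t())"
```

```text
the job is handed in; nothing more can be done
the job is handed in; nothing more can be done
```

I rolled the wheel one click towards the screen, then pressed the print button once and let it come back up. The job was handed in at about 20.5 s on the robot's clock, and no verdict was reported.

- **Wheel:** I used the closed fingertips on top of it, with 6–10 N down, over about 19 mm. The rim force reversed past half-way as expected. After lifting off, and again after pressing the button, the white line lay between the two marks.
- **Button:** It moved 4.0 mm beyond the point where the contact guard tripped. It then met a hard stop, with force jumping from 4.4 to 11 N, which I took as fully down. I did not measure the exact point of first contact, so total travel is inferred rather than read. The last picture shows the button up again.
- **Surroundings:** The cup, and what is visible of the tub and block, look unmoved in the wrist pictures. In the last top view the other items look unmoved too, though the arm hid the printer there. The gripper was clear of everything at hand-in.
- **Force reading:** The last one showed about 1 N of upward force with nothing in contact. I put that down to sensor drift, as earlier readings drifted by about 0.5 N.

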